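# Tip one brass weight onto the balance

### The job

Pick up the small metal cup that holds the two brass weights (not the one with black weights), hold it low over the blue tray of the balance and tilt it slowly until the upper weight shifts and drops out; hold that tilt until the weight lies in the tray. The other brass weight must stay in the cup, which you then stand back upright on the bench, clear of the balance, and let go.

Things in the scene. Friction and masses are not known exactly. Their poses are not given: they have to be found in the camera images.
- cup_mid (a point): Centre, half-way up and on the axis (18 mm above the underside), of the loose silvery round cup that holds the two brass weights: straight sides, 52 mm outside diameter, 36 mm high, inside 44 mm wide, floor 5 mm thick, about 90 g. Its z axis points out of its mouth. A like cup with two black weights stands nearby and is not wanted.
- upper_cup_center (a point): Centre of the upper brass weight, a plain upright cylinder 24 mm in diameter and 28 mm high, about 105 g, its z axis along the cylinder. It stands loose on the lower weight, its foot only 3 mm below the cup's rim, its top 61 mm above the cup's underside; tilting the cup slowly makes the stack lean and this weight topple out over the rim on the low side, at about 17 to 40 degrees, so carry the cup level and without jerks.
- lower_cup_center (a point): Centre of the lower brass weight, the same size, standing on the cup's floor wholly below the rim (its top is 3 mm below it). It stays in the cup until the cup is tilted close to level (up to 60 degrees it is safe).
- tray (a point): Centre of the inner floor of the square blue open tray fixed on top of the white laboratory balance. The tray is 142 mm square inside, its walls 4 mm thick and rising 24 mm above this floor; the floor is 56 mm above the bench. Its z axis is up, x and y run along its walls. The balance is fixed; below the tray its white housing is 200 mm square and 36 mm high, with a grey display strip 45 mm wide and 26 mm high along the housing's -x side, ending 145 mm from this point.

How it is judged (in metres and radians):
On the way, in this order (a step that is already met when the one before it is completed fails the run):
1. the cup is tilted by more than 9 degrees over the tray (within 130 mm of its centre, seen from above) for 0.25 s with both brass weights still in it (angle between cup_mid's own z axis and vertical above 0.157 rad and horizontal distance between cup_mid and tray below 0.13 m and z of cup_mid in the frame of tray above 0.02 m and distance between upper_cup_center and cup_mid below 0.043 m and distance between lower_cup_center and cup_mid below 0.022 m), for 0.25 s.
2. the upper weight lies in the tray, while the cup is still held tilted by more than 14 degrees above the tray with the lower weight in it, for 0.3 s (x of upper_cup_center in the frame of tray between -0.071 and 0.071 m and y of upper_cup_center in the frame of tray between -0.071 and 0.071 m and z of upper_cup_center in the frame of tray between 0 and 0.03 m and angle between cup_mid's own z axis and vertical above 0.245 rad and z of cup_mid in the frame of tray above 0.02 m and distance between lower_cup_center and cup_mid below 0.022 m), for 0.3 s.
At the end, for the whole second after the job is handed in: The upper weight's centre is within the tray's walls, under 30 mm above its floor; the lower weight is in the cup (centres within 22 mm); the cup stands released on the bench, upright within 10 degrees, its centre under 26 mm high and over 120 mm from the tray's centre (x of upper_cup_center in the frame of tray between -0.071 and 0.071 m and y of upper_cup_center in the frame of tray between -0.071 and 0.071 m and z of upper_cup_center in the frame of tray between 0 and 0.03 m and distance between lower_cup_center and cup_mid below 0.022 m and angle between cup_mid's own z axis and vertical below 0.175 rad and height (world z) of cup_mid between 0.01 and 0.026 m and horizontal distance between cup_mid and tray above 0.12 m); the robot touches nothing.
It fails at once if a brass weight falls from high above or is thrown (faster than 1.8 m/s) (linear speed of any of upper_cup, lower_cup above 1.8 m/s).
It also fails if it takes over 64 s, if anything falls off the work surface, if the arm or the gripper's body presses on something with over 40 N, if the wrist force passes 120 N, or if a joint passes its speed limit or range.

### The arm

A 7-joint arm with a two-finger parallel gripper is mounted at the origin on the work surface. World frame = base frame: x ahead of the robot, y to its left, z up, the work surface at z = 0. Lengths are in mm, angles in rad, forces in N, time in s.
With the tool pointing down it reaches from about 400 to 875 mm from the base axis. Payload 4.4 kg.
Tool frame: the origin (TCP) lies on the centre line of the jaws, within the pads' length; the fingertips stand 25 mm ahead of it and the grasp point (between the pads) lies 6 mm ahead of it (ctrl.finger_overhang is the distance from the TCP to the fingertips, in mm); z points along the fingers, y is the line along which they close (so a half turn about z gives the same grasp; the last joint's range is limited). The gripper opens to 85 mm and grips with 20 to 120 N. Pads are 22 mm wide; open, the fingers measure 114 mm over their backs; the gripper's body (76 mm by 85 mm) begins 54 mm behind the grasp point. The pads swing forward as they close: fully open they stand 13 mm farther back than shut.
Start: joints at [1.216, 0.628, 0.038, 1.517, -0.027, 0.996, -0.02], TCP at [185.148, -623.087, 256.313] pointing down, gripper open.
Joint ranges: [-3.06, 3.06], [-0.37, 2.12], [-1.25, 1.32], [0.18, 2.47], [-1.1, 4.24], [0.23, 1.98], [-2.94, 2.94]. Speed limits (rad/s): [2.57, 2.57, 3.14, 3.14, 3.14, 3.14, 3.14].

### API

Orientations are given as [roll, pitch, yaw] about the fixed x, y, z axes, in that order (R = Rz(yaw) Ry(pitch) Rx(roll)).
In Python, from cell import ctrl gives the robot as it stands. The module is installed in compiled form; this text tells all that it offers.
- The arm moves only by the tool play_rows, never from a script. Its argument "targets" is a list of rows, each a list of 5 numbers: the closure, from 0 (fully open) to 1 (shut), then the shift along the tool's x, y, z in cm, then the turn about the tool's z in degrees. In form: [[gripper, dx, dy, dz, spin], ...]. A call has 1 to 10 rows; each row is the pose to reach, as a shift and turn from the pose commanded when the call began, along the tool's axes at that moment; what a row does not reach only later rows make up. A row lasts 1/10 s, in which the tool goes at most 50 mm and 8.59 degrees, less where a joint would pass 70% of its speed; a pose out of reach is approached as far as the arm can. A call with a gripper value outside its range is refused whole. The fingers move at their own pace and stop on an object; the grip force is fixed at half the most. Time passes only in rows, so rows that repeat a pose let the fingers close. It gives the time, the measured TCP pose, the force, the opening and the grip force at its end, in the units of the state.
- ctrl.read_state(): the state, without advancing time (a new reading comes with each control period).
- ctrl.get_image(name): name is "side" or "top"; returns (picture, depth): 480x640x3 uint8, red, green, blue; 480x640 float32, mm along the optical axis (not along the pixel's ray), 0 where there is no reading.
- ctrl.calibration(name): a dict with "vfov" (degrees; the focal length in pixels is half the picture's height over the tangent of half this angle, whatever the lens; pixels are square), "cx", "cy" (the principal point, pixels), "k1" (the pictures are not rectified: a ray, as slopes to the right and down, at radius r is drawn at 1 + k1 r^2 times it, then the intrinsics apply), "extrinsics" (4x4, takes a point from camera to world coordinates). Camera axes: x right, y down, z forward; pixel columns grow to the right and rows downward; lengths in mm; the calibration is good to about 2 mm. A picture is of the moment at which its call begins. calibration takes no time and is no camera call.
- ctrl.finish_job(): hands the job in; it is judged then, once.
Trained networks look in the newest picture that a camera, given by its name, has taken for a name from the list of things; names that differ only in an ending like _2 or _b are one class to them, and where a whole thing is asked for, a point or a joint stands for the part that bears it (a point fixed in the world has none). Each returns a list of dicts, best first, with "confidence" (0 to 1); they miss things now and then, are a little off and sometimes report something else, mostly with a low value. They report only what shows in the picture. A call takes as long as a camera call.
- ctrl.search_frame(camera, name): "bbox" ([left, top, right, bottom] in pixels, round what is visible of it).
- ctrl.trace(camera, name): "pixels" (480x640 bool, what is visible of it) and "bbox" ([left, top, right, bottom] in pixels, round what is visible of it).
The state is a dict: "clock": time; "qpos": joint angles; "qd": joint speeds; "tau": joint torques, N m; "eef_pos": TCP position; "tool_rot": TCP orientation; "force": force on the tool from outside, world axes, zero at the start; "torque": the same for the moment, N m; "width": finger opening in mm; "gripper_force": force on a finger pad.
Only numpy, scipy, OpenCV 4.12 (cv2) and the standard library are available. Lean on these libraries where they do the work, as an engineer would, in place of code of your own. Each camera call takes 0.05 s, during which the arm holds its last target. There are 200 camera calls.

## Working session

There is one attempt and no reset: what is moved stays moved. The work goes in short steps, Python scripts to look and compute and a tool call to move; the robot and the scene stay as the last step left them, time stands still between calls to the robot, and variables do not carry over. Pictures are saved under pics/ and viewed, at most 10 in all, crops included, and the job is handed in when it is done.

Besides the shell and the picture viewer there is one more tool, called after "Call:" in YAML: its name, and indented under it one key for each argument. play_rows: Moves the arm, as the interface text tells. Its arguments: {"type":"object","properties":{"targets":{"type":"array"}},"required":["targets"]}

```bash
mkdir -p pics; cat > h.py <<'E'
import numpy as np, cv2, json
from cell import ctrl
def K(n):
    c=ctrl.calibration(n); f=240/np.tan(np.radians(c["vfov"])/2)
    return np.array([[f,0,c["cx"]],[0,f,c["cy"]],[0,0,1]]),np.array([c["k1"],0,0,0,0.]),np.array(c["extrinsics"])
def pts(n,uv,d):
    k,D,E=K(n); r=cv2.undistortPoints(np.float64(uv).reshape(-1,1,2),k,D)[:,0]
    p=np.c_[r,np.ones(len(r))]*np.asarray(d).reshape(-1,1)
    return p@E[:3,:3].T+E[:3,3]
def cloud(n,mask,dep):
    v,u=np.nonzero(mask&(dep>0)); return pts(n,np.c_[u,v],dep[v,u])
def save(img,f): cv2.imwrite("pics/"+f,img[:,:,::-1])
E
python3 - <<'E'
from h import *
for n in("side","top"):
    im,dp=ctrl.get_image(n); save(im,n+"0.png"); np.savez(n+"0.npz",im=im,dp=dp)
    print(n,K(n)[2].round(2).tolist())
    for t in("cup_mid","upper_cup_center","tray"):
        for r in ctrl.trace(n,t)[:3]:
            P=cloud(n,r["pixels"],dp)
            print(t,round(r["confidence"],2),np.round(r["bbox"]),len(P), np.percentile(P,[2,50,98],axis=0).round().tolist() if len(P) else None)
print(ctrl.read_state())
E
```

```text
side [[-0.93, -0.25, 0.28, 297.33], [-0.38, 0.65, -0.66, 543.14], [-0.02, -0.72, -0.69, 623.51], [0.0, 0.0, 0.0, 1.0]]
cup_mid 0.71 [275. 294. 313. 337.] 847 [[492.0, 108.0, 3.0], [510.0, 143.0, 24.0], [540.0, 156.0, 38.0]]
upper_cup_center 0.74 [286. 291. 303. 316.] 328 [[506.0, 121.0, 36.0], [515.0, 135.0, 59.0], [527.0, 141.0, 64.0]]
tray 0.7 [257. 149. 404. 255.] 11519 [[429.0, -227.0, 9.0], [544.0, -99.0, 38.0], [653.0, -21.0, 81.0]]
top [[-0.01, -0.99, 0.13, 382.56], [-1.0, 0.01, -0.02, 69.65], [0.02, -0.13, -0.99, 1077.96], [0.0, 0.0, 0.0, 1.0]]
cup_mid 0.69 [276. 240. 305. 268.] 487 [[491.0, 107.0, 1.0], [515.0, 131.0, 16.0], [540.0, 156.0, 39.0]]
upper_cup_center 0.54 [284. 245. 298. 256.] 145 [[505.0, 119.0, 41.0], [516.0, 130.0, 61.0], [527.0, 141.0, 64.0]]
tray 0.56 [367. 163. 495. 307.] 13279 [[431.0, -236.0, 23.0], [545.0, -130.0, 53.0], [667.0, -30.0, 80.0]]
tray 0.21 [285. 245. 296. 257.] 120 [[505.0, 119.0, 50.0], [515.0, 130.0, 61.0], [525.0, 139.0, 64.0]]
{'clock': 0.4, 'qpos': array([ 1.2162178 ,  0.6285526 ,  0.03849952,  1.51750642, -0.02702541,
        0.99631675, -0.01997899]), 'qd': array([ 0.0005777 , -0.00304074, -0.00092639, -0.00162213, -0.00053646,
        0.001276  , -0.00084913]), 'tau': array([-1.58272444e-03, -5.62672412e+01,  1.22355457e+00, -1.93481237e+01,
        1.07959201e-02,  4.23243153e-03,  1.66971589e-06]), 'eef_pos': array([ 185.11919349, -623.01817279,  256.18031219]), 'tool_rot': array([-3.14132705e+00, -4.40891016e-05,  2.88758689e-01]), 'force': array([0.4451766 , 0.41649712, 0.56718445]), 'torque': array([ 0.00840475,  0.01166959, -0.04905818]), 'gripper_force': 0.0, 'width': 85.67967191805965}
```

```bash
python3 -c "
import cv2,numpy as np
a=cv2.imread('pics/side0.png');b=cv2.imread('pics/top0.png')
cv2.imwrite('pics/both.png',cv2.resize(np.vstack([a,b]),(400*1,600)))"
```

```text
(no output)
```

View pics/side0.png

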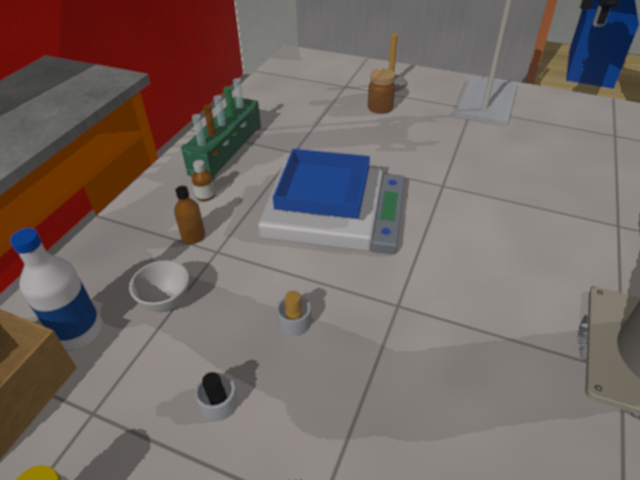

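View pics/top0.png

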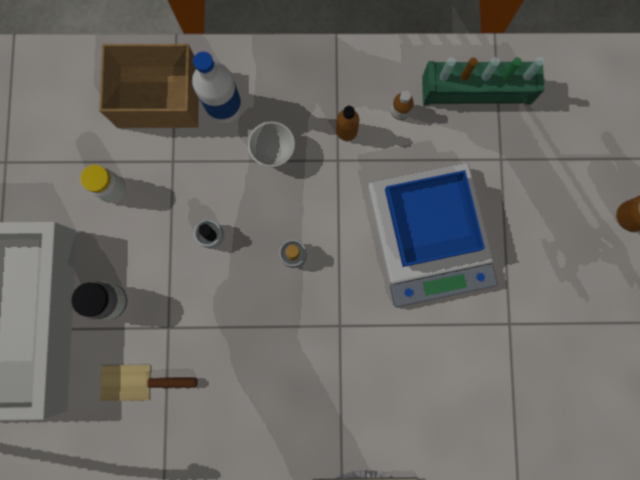

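```bash
python3 - <<'E'
from h import *
for n in("top","side"):
    d=np.load(n+"0.npz"); im,dp=d["im"].astype(int),d["dp"]
    m=(im[:,:,2]>im[:,:,0]+60)&(im[:,:,2]>im[:,:,1]+40)
    P=cloud(n,m,dp); P=P[(abs(P[:,0]-550)<150)&(abs(P[:,1]+130)<150)]
    R=P[P[:,2]>74]; F=P[(P[:,2]<62)&(P[:,2]>48)]
    print(n,cv2.minAreaRect(R[:,:2].astype(np.float32)),np.median(R[:,2]),np.median(F[:,2]),cv2.minAreaRect(F[:,:2].astype(np.float32)))
    c=cloud(n,np.ones_like(m),dp); c=c[(abs(c[:,0]-515)<40)&(abs(c[:,1]-131)<40)]
    for lo,hi in((33,40),(58,66)):
        q=c[(c[:,2]>lo)&(c[:,2]<hi)]; print(len(q),cv2.minEnclosingCircle(q[:,:2].astype(np.float32)),np.median(q[:,2]))
E
```

```text
top ((573.1079711914062, -130.1942138671875), (149.47882080078125, 150.2849884033203), 11.460298538208008) 79.22070520898745 55.7362759077692 ((575.1735229492188, -132.92300415039062), (140.48155212402344, 140.26954650878906), 11.547562599182129)
162 ((516.1921997070312, 131.2222900390625), 26.064382553100586) 35.74207518963226
126 ((516.5505981445312, 130.10911560058594), 11.89591121673584) 61.09023200969216
side ((573.4349365234375, -131.53598022460938), (148.53196716308594, 153.55039978027344), 11.278243064880371) 79.28829865431965 57.57526050215438 ((572.5825805664062, -131.28074645996094), (146.89674377441406, 152.57894897460938), 10.771820068359375)
303 ((516.4556884765625, 130.34616088867188), 26.283971786499023) 36.48623840711389
184 ((516.9876708984375, 128.92034912109375), 12.492119789123535) 61.972910950748485
```

```bash
python3 - <<'E'
from h import *
dp=np.load("side0.npz")["dp"]
for u,v in((487,105),(495,60),(500,35),(508,5),(470,100),(515,90),(380,100),(393,40),(390,80)):
    print(u,v,pts("side",[(u,v)],[dp[v,u]]).round())
E
```

```text
487 105 [[ 343. -599.   24.]]
495 60 [[ 348. -595.  136.]]
500 35 [[ 349. -592.  194.]]
508 5 [[ 347. -593.  256.]]
470 100 [[297. 543. 624.]]
515 90 [[ 290. -719.   15.]]
380 100 [[ 580. -504.   39.]]
393 40 [[ 598. -653.  122.]]
390 80 [[ 564. -522.   84.]]
```

Call:
play_rows:
  targets:
    - [0,37.4,-33,0,-84.9]
    - [0,37.4,-33,0,-84.9]
    - [0,37.4,-33,0,-84.9]
    - [0,37.4,-33,0,-84.9]
    - [0,37.4,-33,0,-84.9]
    - [0,37.4,-33,0,-84.9]
    - [0,37.4,-33,0,-84.9]
    - [0,37.4,-33,0,-84.9]
    - [0,37.4,-33,0,-84.9]
    - [0,37.4,-33,0,-84.9]

```text
clock: 1.4
eef_pos: [450.6, -198.5, 256.7]
tool_rot: [3.141, 0.001, 1.776]
force: [1.3, -0.8, 0.4]
width: 85.2
gripper_force: 0.0
```

Call:
play_rows:
  targets:
    - [0,31,13,6,0.4]
    - [0,31,13,6,0.4]
    - [0,31,13,6,0.4]
    - [0,31,13,6,0.4]
    - [0,31,13,6,0.4]
    - [0,31,13,6,0.4]
    - [0,31,13,6,0.4]
    - [0,31,13,13.6,0.4]
    - [0,31,13,13.6,0.4]
    - [0,31,13,13.6,0.4]

```text
clock: 2.4
eef_pos: [513.1, 128.9, 117.3]
tool_rot: [-3.135, 0.001, 1.765]
force: [-0.4, 0.4, 0.4]
width: 85.2
gripper_force: 0.0
```

```bash
python3 - <<'E'
from h import *
s=ctrl.read_state(); print(s["eef_pos"],s["tool_rot"],s["qpos"].round(2))
im,dp=ctrl.get_image("side"); save(cv2.resize(im[200:400,180:420],None,fx=3,fy=3),"hover.png")
E
```

```text
[513.1399984  128.8841838  117.26819365] [-3.13458665e+00  9.85441281e-04  1.76463621e+00] [-0.1   0.68 -0.31  1.96  0.37  0.56 -0.46]
```

View pics/hover.png

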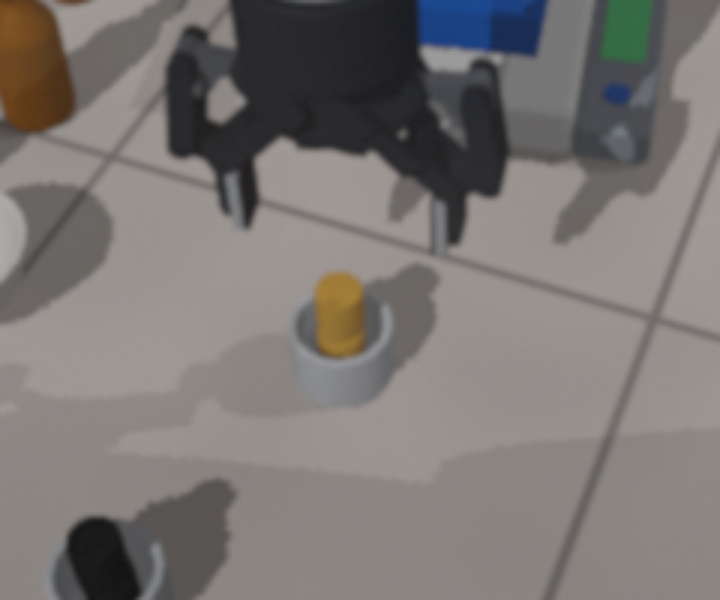

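Call:
play_rows:
  targets:
    - [0,0,0,0,0]
    - [0,0,0,1,0]
    - [0,0,0,2.5,0]
    - [0,0,0,4,0]
    - [0,0,0,5,0]
    - [0,0,0,5,0]
    - [0,0,0,5,0]

```text
clock: 3.15
eef_pos: [516.0, 129.5, 70.8]
tool_rot: [3.141, -0.0, 1.763]
force: [0.1, -0.2, 0.8]
width: 85.2
gripper_force: 0.0
```

Call:
play_rows:
  targets:
    - [0,0.12,0.06,1,0]
    - [0,0.12,0.06,2,0]
    - [0,0.12,0.06,3,0]
    - [0,0.12,0.06,3.7,0]
    - [0,0.12,0.06,3.7,0]
    - [0.15,0.12,0.06,3.7,0]
    - [0.2,0.12,0.06,3.7,0]
    - [0.25,0.12,0.06,3.7,0]
    - [0.28,0.12,0.06,3.7,0]
    - [0.3,0.12,0.06,3.7,0]

```text
clock: 4.15
eef_pos: [516.1, 130.7, 33.6]
tool_rot: [3.141, -0.0, 1.763]
force: [-0.2, -1.0, -0.4]
width: 59.2
gripper_force: 0.0
```

```bash
python3 - <<'E'
from h import *
s=ctrl.read_state(); print(s["eef_pos"],s["width"],s["gripper_force"])
im,dp=ctrl.get_image("side"); save(cv2.resize(im[240:360,220:370],None,fx=5,fy=5),"g1.png")
E
```

```text
[516.10315029 130.66655043  33.56362378] 59.17879765442165 0.0
```

View pics/g1.png

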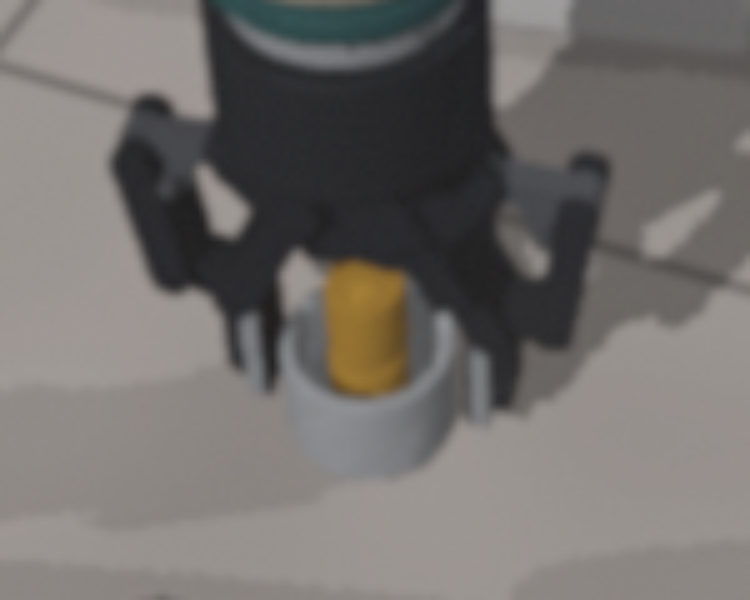

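Call:
play_rows:
  targets:
    - [0.33,0,0,0,0]
    - [0.35,0,0,0,0]
    - [0.37,0,0,0,0]
    - [0.38,0,0,0,0]
    - [0.39,0,0,0,0]
    - [0.4,0,0,0,0]
    - [0.4,0,0,0,0]
    - [0.4,0,0,0,0]

```text
clock: 5.0
eef_pos: [516.9, 131.0, 33.7]
tool_rot: [3.14, -0.0, 1.764]
force: [3.7, 0.8, 4.4]
width: 51.3
gripper_force: 9.2
```

Call:
play_rows:
  targets:
    - [0.42,0,0,0,0]
    - [0.43,0,0,0,0]
    - [0.43,0,0,0,0]
    - [0.43,0,0,-0.1,0]
    - [0.43,0,0,-0.3,0]
    - [0.43,0,0,-0.7,0]
    - [0.43,0,0,-1.2,0]
    - [0.43,0,0,-1.7,0]
    - [0.43,0,0,-2.0,0]
    - [0.43,0,0,-2.0,0]

```text
clock: 6.0
eef_pos: [516.2, 130.7, 53.9]
tool_rot: [3.141, -0.0, 1.763]
force: [0.9, 0.2, -3.5]
width: 50.0
gripper_force: 62.7
```

```bash
python3 - <<'E'
from h import *
s=ctrl.read_state(); print(s["eef_pos"],s["width"],s["gripper_force"],s["force"])
im,dp=ctrl.get_image("side"); save(cv2.resize(im[240:360,220:370],None,fx=5,fy=5),"g2.png")
E
```

```text
[516.22597795 130.70846613  53.88626736] 50.04809082935239 62.672463431954384 [ 0.89835978  0.24287936 -3.51932964]
```

View pics/g2.png

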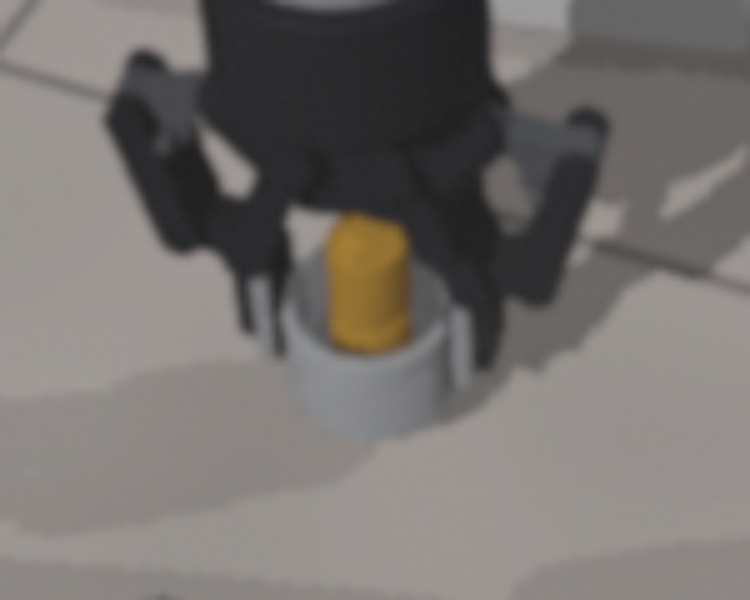

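Call:
play_rows:
  targets:
    - [0.43,0,0,-0.4,0]
    - [0.43,0,0,-1.2,0]
    - [0.43,0,0,-2.4,0]
    - [0.43,0,0,-3.8,0]
    - [0.43,0,0,-5.2,0]
    - [0.43,0,0,-6.6,0]
    - [0.43,0,0,-7.8,0]
    - [0.43,0,0,-8.6,0]
    - [0.43,0,0,-9,0]
    - [0.43,0,0,-9,0]

```text
clock: 7.05
eef_pos: [516.2, 130.7, 143.8]
tool_rot: [3.141, -0.0, 1.764]
force: [0.1, -0.8, -3.4]
width: 49.9
gripper_force: 62.8
```

Call:
play_rows:
  targets:
    - [0.43,-0.4,0,0,0]
    - [0.43,-1.2,0,0,0]
    - [0.43,-2.4,0.05,0,0]
    - [0.43,-3.8,0.1,0,0]
    - [0.43,-5.2,0.1,0,0]
    - [0.43,-6.6,0.2,0,0]
    - [0.43,-7.8,0.2,0,0]
    - [0.43,-8.6,0.25,0,0]
    - [0.43,-9,0.25,0,0]
    - [0.43,-9,0.25,0,0]

```text
clock: 8.05
eef_pos: [535.7, 42.3, 143.3]
tool_rot: [3.142, -0.0, 1.763]
force: [-0.1, 0.8, -4.1]
width: 50.2
gripper_force: 62.8
```

Call:
play_rows:
  targets:
    - [0.43,-0.4,0,0,0]
    - [0.43,-1.2,0,0,0]
    - [0.43,-2.4,0.05,0,0]
    - [0.43,-3.8,0.1,0,-0.4]
    - [0.43,-5.2,0.1,0,-0.4]
    - [0.43,-6.6,0.2,0,-0.4]
    - [0.43,-7.8,0.2,0,-0.4]
    - [0.43,-8.6,0.25,0,-0.4]
    - [0.43,-9,0.25,0,-0.4]
    - [0.43,-9,0.25,0,-0.4]

```text
clock: 9.05
eef_pos: [555.4, -45.5, 143.3]
tool_rot: [-3.142, -0.0, 1.77]
force: [0.4, -0.1, -3.8]
width: 50.0
gripper_force: 62.8
```

Call:
play_rows:
  targets:
    - [0.43,-0.3,0,0,0]
    - [0.43,-0.9,0,0,0]
    - [0.43,-1.7,0,0,0]
    - [0.43,-2.5,0,0,0]
    - [0.43,-3.1,0.05,0,0]
    - [0.43,-3.5,0.05,0,0]
    - [0.43,-3.63,0.05,0,0]
    - [0.43,-3.63,0.05,0,0]

```text
clock: 9.85
eef_pos: [563.0, -80.7, 143.3]
tool_rot: [-3.142, -0.0, 1.77]
force: [0.3, -0.5, -3.1]
width: 50.0
gripper_force: 62.8
```

Call:
play_rows:
  targets:
    - [0.43,0,0,0.3,0]
    - [0.43,0,0,0.8,0]
    - [0.43,0,0,1.3,0]
    - [0.43,0,0,1.6,0]
    - [0.43,0,0,1.8,0]
    - [0.43,0,0,1.9,0]
    - [0.43,0,0,1.9,0]

```text
clock: 10.55
eef_pos: [563.0, -80.5, 124.2]
tool_rot: [-3.141, -0.0, 1.771]
force: [-0.6, -0.1, -3.3]
width: 49.9
gripper_force: 62.8
```

```bash
python3 - <<'E'
from h import *
s=ctrl.read_state(); print(s["eef_pos"],s["width"],s["gripper_force"],s["force"])
im,dp=ctrl.get_image("side"); save(cv2.resize(im[90:250,230:430],None,fx=3.75,fy=3.75),"t1.png")
E
```

```text
[563.02920019 -80.48069901 124.17432874] 49.9325681892659 62.750964257866144 [-0.61665573 -0.13479177 -3.34386787]
```

View pics/t1.png

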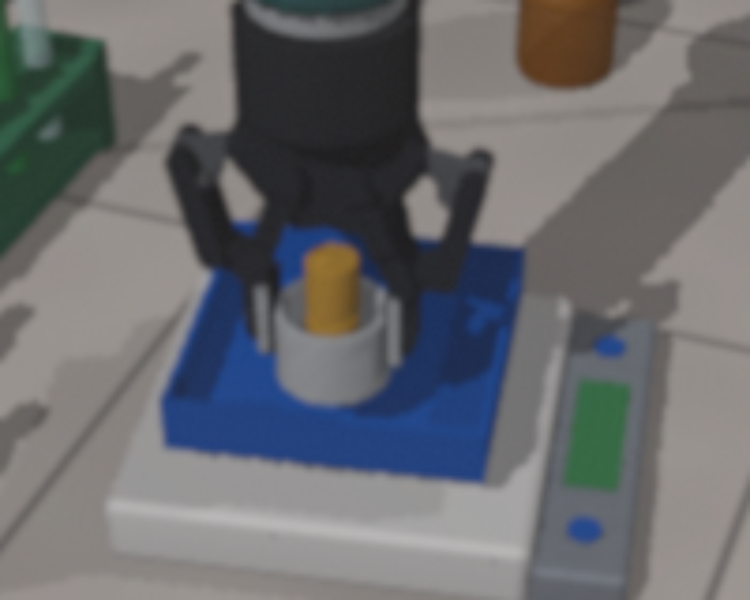

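Call:
play_rows:
  targets:
    - [0.42,0,0,0.3,0]
    - [0.415,0,0,0.5,0]
    - [0.41,0,0,0.7,0]
    - [0.41,0,0,0.8,0]
    - [0.41,0,0,0.8,0]

```text
clock: 11.1
eef_pos: [562.9, -80.5, 116.1]
tool_rot: [-3.141, -0.0, 1.771]
force: [-0.8, 0.5, -3.9]
width: 50.2
gripper_force: 38.5
```

Call:
play_rows:
  targets:
    - [0.41,0,0,0.1,0]
    - [0.41,0,0,0.2,0]
    - [0.41,0,0,0.3,0]
    - [0.41,0,0,0.4,0]
    - [0.41,0,0,0.4,0]

```text
clock: 11.6
eef_pos: [563.1, -80.9, 113.6]
tool_rot: [3.141, 0.001, 1.77]
force: [-2.2, -1.1, 8.0]
width: 50.3
gripper_force: 39.4
```

Call:
play_rows:
  targets:
    - [0.41,0,0,0.1,0]
    - [0.41,0,0,0.1,0]
    - [0.41,0,0,0.2,0]
    - [0.41,0,0,0.2,0]

```text
clock: 12.0
eef_pos: [563.2, -81.9, 112.1]
tool_rot: [3.141, 0.003, 1.77]
force: [-2.5, -2.3, 11.1]
width: 50.3
gripper_force: 35.0
```

Call:
play_rows:
  targets:
    - [0.41,0,0,0.1,0]
    - [0.41,0,0,0.1,0]
    - [0.41,0,0,0.2,0]
    - [0.41,0,0,0.2,0]

```text
clock: 12.4
eef_pos: [563.4, -83.0, 110.1]
tool_rot: [3.141, 0.004, 1.769]
force: [-3.9, -4.4, 10.1]
width: 50.6
gripper_force: 27.5
```

```bash
python3 - <<'E'
from h import *
s=ctrl.read_state(); print(s["eef_pos"],s["width"],s["gripper_force"],s["force"],s["torque"])
im,dp=ctrl.get_image("side"); save(cv2.resize(im[90:250,230:430],None,fx=3.75,fy=3.75),"t2.png")
E
```

```text
[563.37521411 -83.03386455 110.06365507] 50.596850529371615 27.49762946739793 [-3.94610623 -4.3868347  10.12494522] [-0.8107816   0.7495222   0.11930894]
```

View pics/t2.png

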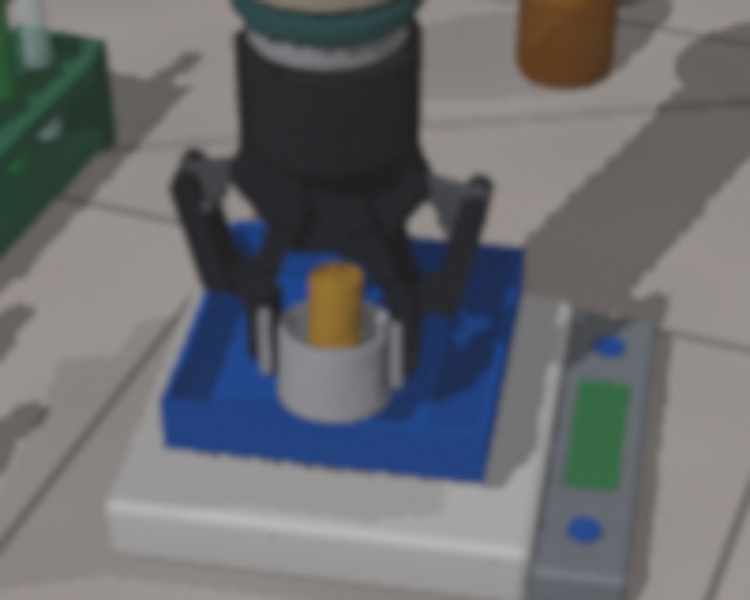

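Call:
play_rows:
  targets:
    - [0.415,0,0,0.1,0]
    - [0.415,0,0,0.1,0]
    - [0.415,0,0,0.2,0]
    - [0.415,0,0,0.2,0]
    - [0.415,0,0,0.2,0]
    - [0.415,0,0,0.2,0]

```text
clock: 13.05
eef_pos: [563.5, -83.8, 107.9]
tool_rot: [3.141, 0.005, 1.769]
force: [-2.6, -6.9, 9.8]
width: 50.5
gripper_force: 23.0
```

```bash
python3 - <<'E'
from h import *
s=ctrl.read_state(); print(s["eef_pos"],s["gripper_force"],s["force"])
for n in ("top","side"):
    im,dp=ctrl.get_image(n); r=ctrl.trace(n,"upper_cup_center")[0]; P=cloud(n,r["pixels"],dp); print(n,r["confidence"],r["bbox"],P.mean(0).round(1),P.max(0).round(1))
    # outer near wall of cup: grey points near the cup
    C=cloud(n,np.ones((480,640),bool),dp); np.save(n+"c.npy",C)
q=C[(abs(C[:,0]-564)<8)&(C[:,1]<-30)&(C[:,1]>-130)&(C[:,2]>75)&(C[:,2]<150)]
print(q[np.argsort(q[:,2])][::max(1,len(q)//40)].round(0).tolist())
E
```

```text
[563.47667287 -83.80821537 107.94370946] 22.95281857252121 [-2.5605422  -6.86987246  9.75499667]Traceback (most recent call last):
  File "<stdin>", line 4, in <module>
IndexError: list index out of range
```

```bash
python3 - <<'E'
from h import *
im,dp=ctrl.get_image("side")
r=ctrl.trace("side","upper_cup_center"); print([(x["confidence"],x["bbox"]) for x in r][:2])
C=cloud("side",np.ones((480,640),bool),dp)
q=C[(abs(C[:,0]-564)<6)&(C[:,1]<-30)&(C[:,1]>-130)&(C[:,2]>70)&(C[:,2]<150)]
print(q[np.argsort(q[:,2])][::max(1,len(q)//45)].round(0).astype(int).tolist())
save(cv2.resize(im[90:250,230:430],None,fx=3.75,fy=3.75),"t3.png")
E
```

```text
[(0.8, [312.4, 161.1, 328.6, 180.7])]
[[567, -55, 71], [567, -60, 72], [563, -59, 74], [567, -56, 76], [567, -57, 78], [562, -58, 81], [566, -58, 84], [569, -57, 86], [562, -58, 88], [560, -57, 89], [564, -58, 92], [568, -60, 93], [565, -57, 96], [559, -108, 97], [559, -60, 100], [564, -59, 101], [563, -60, 103], [560, -59, 106], [563, -62, 108], [565, -75, 110], [562, -76, 111], [570, -78, 111], [562, -62, 112], [564, -78, 113], [560, -80, 114], [566, -77, 115], [559, -64, 116], [562, -76, 117], [562, -63, 118], [564, -64, 119], [562, -80, 120], [565, -79, 122], [564, -82, 124], [569, -81, 126], [568, -82, 128], [568, -82, 130], [563, -80, 132], [562, -82, 133], [567, -80, 135], [565, -101, 136], [562, -80, 136], [568, -83, 137], [565, -83, 137], [566, -82, 138], [569, -86, 138], [568, -88, 139]]
```

Call:
play_rows:
  targets:
    - [0.425,0,0,0,0]
    - [0.425,0,0,0.1,0]
    - [0.425,0,0,0.1,0]
    - [0.425,0,0,0.2,0]
    - [0.425,0,0,0.2,0]
    - [0.425,0,0,0.3,0]
    - [0.425,0,0,0.3,0]

```text
clock: 13.95
eef_pos: [563.7, -84.7, 105.9]
tool_rot: [3.141, 0.006, 1.768]
force: [-3.4, -8.0, 17.1]
width: 49.8
gripper_force: 44.3
```

```bash
cat > chk.py <<'E'
from h import *
s=ctrl.read_state(); print(s["clock"],s["eef_pos"].round(1),s["gripper_force"],s["force"].round(1))
im,dp=ctrl.get_image("side")
for n in("upper_cup_center","cup_mid"):
    for r in ctrl.trace("side",n)[:2]:
        P=cloud("side",r["pixels"],dp); print(n,round(r["confidence"],2),np.round(r["bbox"]),np.median(P,0).round(),P.max(0).round())
C=cloud("side",np.ones((480,640),bool),dp)
q=C[(abs(C[:,0]-564)<8)&(C[:,1]<-48)&(C[:,1]>-68)&(C[:,2]>83)&(C[:,2]<116)]
a=np.polyfit(q[:,2],q[:,1],1); print("tilt",np.degrees(np.arctan(a[0])),len(q))
save(cv2.resize(im[90:250,230:430],None,fx=3.75,fy=3.75),"last.png")
E
python3 chk.py
```

```text
13.95 [563.7 -84.7 105.9] 44.33250366193988 [-3.4 -8.  17.1]
upper_cup_center 0.5 [313. 160. 327. 180.] [562. -87. 127.] [576. -78. 139.]
cup_mid 0.83 [304. 168. 337. 202.] [557. -67. 101.] [618. -55. 118.]
tilt -15.492152807138288 164
```

Call:
play_rows:
  targets:
    - [0.425,0,0,0.1,0]
    - [0.425,0,0,0.1,0]
    - [0.425,0,0,0.2,0]
    - [0.425,0,0,0.2,0]
    - [0.425,0,0,0.3,0]
    - [0.425,0,0,0.3,0]

```text
clock: 14.7
eef_pos: [563.9, -85.6, 103.0]
tool_rot: [3.141, 0.007, 1.768]
force: [-3.6, -9.6, 17.0]
width: 49.7
gripper_force: 45.0
```

```bash
python3 chk.py
```

```text
14.7 [563.9 -85.6 103. ] 45.03754399356694 [-3.6 -9.6 17. ]
upper_cup_center 0.43 [314. 159. 329. 175.] [ 566. -103.  119.] [579. -95. 128.]
cup_mid 0.55 [303. 170. 335. 205.] [557. -68. 100.] [616. -56. 118.]
tilt -17.169975213642303 159
```

Call:
play_rows:
  targets:
    - [0.425,0,0,0.1,0]
    - [0.425,0,0,0.1,0]
    - [0.425,0,0,0.2,0]
    - [0.425,0,0,0.2,0]
    - [0.425,0,0,0.2,0]
    - [0.425,0,0,0.2,0]
    - [0.425,0,0,0.2,0]

```text
clock: 15.55
eef_pos: [564.0, -86.0, 101.2]
tool_rot: [3.141, 0.008, 1.767]
force: [-3.9, -9.8, 19.1]
width: 49.8
gripper_force: 45.8
```

```bash
python3 chk.py
```

```text
15.55 [564.  -86.  101.2] 45.81341313678422 [-3.9 -9.8 19.1]
upper_cup_center 0.63 [320. 162. 333. 175.] [ 579. -150.   80.] [ 589. -142.   82.]
cup_mid 0.59 [301. 172. 336. 204.] [559. -70.  98.] [617. -55. 117.]
tilt -19.977249484062483 151
```

View pics/last.png

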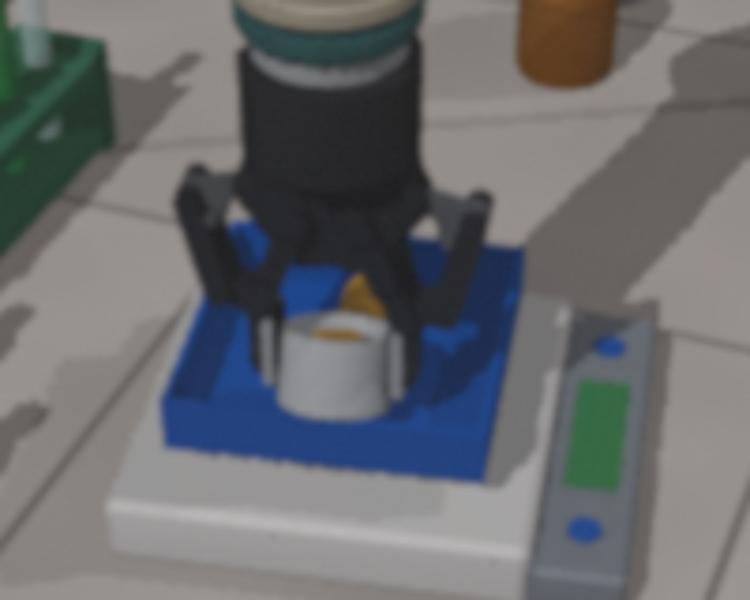

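Call:
play_rows:
  targets:
    - [0.425,0,0,0,0]
    - [0.425,0,0,0,0]
    - [0.425,0,0,0,0]
    - [0.425,0,0,0,0]
    - [0.425,0,0,0,0]
    - [0.425,0,0,0,0]
    - [0.425,0,0,0,0]
    - [0.425,0,0,0,0]

```text
clock: 16.5
eef_pos: [564.0, -86.0, 101.3]
tool_rot: [3.14, 0.008, 1.767]
force: [-3.8, -10.6, 18.7]
width: 50.0
gripper_force: 45.8
```

```bash
python3 chk.py
```

```text
16.5 [564.  -86.  101.3] 45.81305094361596 [ -3.8 -10.6  18.7]
upper_cup_center 0.6 [323. 164. 334. 177.] [ 577. -150.   79.] [589. -74. 146.]
cup_mid 0.76 [302. 171. 334. 203.] [559. -70.  99.] [588. -55. 117.]
tilt -19.836564941559637 154
```

Call:
play_rows:
  targets:
    - [0.43,0,0,-0.3,0]
    - [0.43,0,0,-0.8,0]
    - [0.43,0,0,-1.5,0]
    - [0.43,0,0,-2.4,0]
    - [0.43,0,0,-3.3,0]
    - [0.43,0,0,-4.2,0]
    - [0.43,0,0,-4.8,0]
    - [0.43,0,0,-5.2,0]
    - [0.43,0,0,-5.3,0]
    - [0.43,0,0,-5.3,0]

```text
clock: 17.65
eef_pos: [563.0, -80.5, 151.3]
tool_rot: [-3.142, 0.0, 1.77]
force: [-0.2, 0.3, -3.2]
width: 49.6
gripper_force: 57.4
```

Call:
play_rows:
  targets:
    - [0.43,0.4,0,0,0]
    - [0.43,1.2,0,0,0]
    - [0.43,2.6,0,0,0]
    - [0.43,4.3,0,0,0]
    - [0.43,6,0,0,0]
    - [0.43,7.7,0,0,0]
    - [0.43,9.2,0,0,0]
    - [0.43,10.3,0,0,0]
    - [0.43,10.8,0,0,0]
    - [0.43,10.8,0,0,0]

```text
clock: 18.65
eef_pos: [541.5, 26.2, 151.4]
tool_rot: [3.141, -0.0, 1.772]
force: [0.0, 0.5, -2.4]
width: 49.9
gripper_force: 57.4
```

Call:
play_rows:
  targets:
    - [0.43,0.4,0,0,0]
    - [0.43,1.2,0,0,0]
    - [0.43,2.6,0,0,0]
    - [0.43,4.3,0,0,0]
    - [0.43,6,0,0,0]
    - [0.43,7.7,0,0,0]
    - [0.43,9.2,0,0,0]
    - [0.43,10.3,0,0,0]
    - [0.43,10.8,0,0,0]
    - [0.43,10.8,0,0,0]

```text
clock: 19.65
eef_pos: [520.0, 132.0, 151.3]
tool_rot: [3.142, -0.0, 1.772]
force: [-0.7, -0.3, -2.0]
width: 49.8
gripper_force: 57.3
```

Call:
play_rows:
  targets:
    - [0.43,0,0,0.5,0]
    - [0.43,0,0,1.5,0]
    - [0.43,0,0,3,0]
    - [0.43,0,0,4.7,0]
    - [0.43,0,0,6.4,0]
    - [0.43,0,0,8,0]
    - [0.43,0,0,9.2,0]
    - [0.43,0,0,10,0]
    - [0.42,0,0,10.4,0]
    - [0.42,0,0,10.5,0]

```text
clock: 20.65
eef_pos: [520.2, 131.1, 46.0]
tool_rot: [-3.141, 0.0, 1.77]
force: [-0.2, -0.7, -1.9]
width: 49.7
gripper_force: 57.4
```

Call:
play_rows:
  targets:
    - [0.41,0,0,0.1,0]
    - [0.41,0,0,0.3,0]
    - [0.41,0,0,0.5,0]
    - [0.41,0,0,0.6,0]
    - [0.41,0,0,0.7,0]
    - [0.41,0,0,0.8,0]
    - [0.41,0,0,0.9,0]
    - [0.41,0,0,1,0]
    - [0.41,0,0,1,0]

```text
clock: 21.55
eef_pos: [520.3, 131.9, 37.2]
tool_rot: [3.141, -0.0, 1.771]
force: [-1.6, 0.6, 6.8]
width: 50.4
gripper_force: 15.0
```

Contact with the bench is felt; I press a little further to right the cup, then open slowly.

Call:
play_rows:
  targets:
    - [0.41,0,0,0.1,0]
    - [0.41,0,0,0.2,0]
    - [0.405,0,0,0.25,0]
    - [0.4,0,0,0.25,0]
    - [0.39,0,0,0.25,0]
    - [0.38,0,0,0.25,0]
    - [0.36,0,0,0.25,0]
    - [0.33,0,0,0.25,0]
    - [0.28,0,0,0.25,0]
    - [0.2,0,0,0.25,0]

```text
clock: 22.55
eef_pos: [520.2, 131.2, 33.8]
tool_rot: [3.142, 0.0, 1.771]
force: [0.7, -0.1, -0.4]
width: 68.3
gripper_force: 0.0
```

Call:
play_rows:
  targets:
    - [0,0,0,0,0]
    - [0,0,0,0,0]
    - [0,0,0,-1,0]
    - [0,0,0,-3,0]
    - [0,0,0,-6,0]
    - [0,0,0,-10,0]
    - [0,0,0,-14,0]
    - [0,-5,0,-18,0]
    - [0,-10,0,-18,0]
    - [0,-10,0,-18,0]

```text
clock: 23.55
eef_pos: [541.5, 26.3, 216.0]
tool_rot: [3.139, 0.005, 1.762]
force: [-0.8, -0.1, -0.7]
width: 85.1
gripper_force: 0.0
```

```bash
python3 - <<'E'
from h import *
print(ctrl.read_state()["eef_pos"])
im,dp=ctrl.get_image("side"); save(im,"end.png")
for n in("upper_cup_center","cup_mid"):
    for r in ctrl.trace("side",n)[:3]:
        P=cloud("side",r["pixels"],dp); print(n,round(r["confidence"],2),np.round(r["bbox"]),np.median(P,0).round())
C=cloud("side",np.ones((480,640),bool),dp); q=C[(abs(C[:,0]-520)<40)&(abs(C[:,1]-131)<40)&(C[:,2]>32)&(C[:,2]<40)]
print(cv2.minEnclosingCircle(q[:,:2].astype(np.float32)),q[:,2].min(),q[:,2].max())
E
```

```text
[541.52364507  26.27411053 215.96753233]
upper_cup_center 0.68 [321. 163. 334. 184.] [ 577. -146.   76.]
upper_cup_center 0.31 [259. 149. 404. 253.] [540. -94.  38.]
cup_mid 0.6 [272. 297. 311. 341.] [514. 148.  26.]
((517.9490966796875, 139.2355499267578), 26.622356414794922) 32.02335873679317 39.70870735223207
```

View pics/end.png

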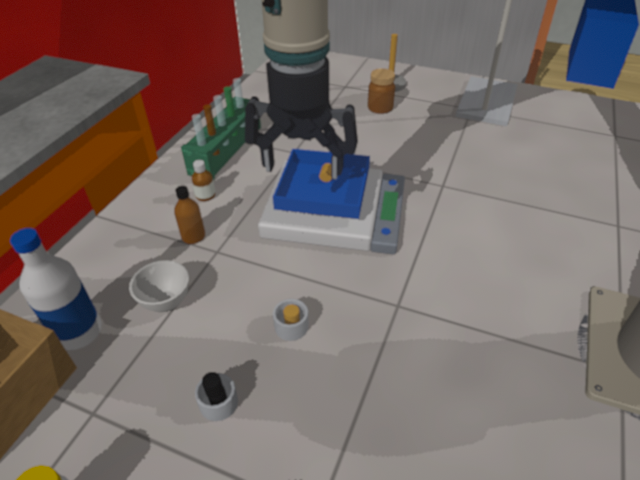

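The cup stands upright at pixel (291,318) with one brass weight in it. The other brass weight lies in the tray at (328,173), and the gripper is clear.

```bash
python3 -c "
from cell import ctrl
print(ctrl.finish_job())"
```

```text
the job is handed in; nothing more can be done
None
```

The job is handed in, though no verdict came back: the upper brass weight lies in the tray, and the cup stands upright on the bench, released and clear of the balance, with the lower weight still in it.

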